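# Dipstick check on a bench gear unit

### The job

Take the yellow-handled dipstick from its blue cradle, push it down the sloping brass guide tube of the green gear unit until its collar stops on the rim, then draw it fully out again. Finish while holding it by the handle, still and level for reading, with its tip about a hand's breadth above the white drip tray, resting on nothing; do not put it down or let go. Leave the jar, the parts bin and the spanner where they are.

Things in the scene. Friction and masses are not known exactly. Their poses are not given: they have to be found in the camera images.
- dipstick: Loose dipstick, 0.16 kg, along its own x. Origin on the axis at the collar's tip-side face. Steel rod 8 mm thick from the tapered tip (x=-100 mm) to the tail (+125); steel collar 38 mm across, x=0 to 6; yellow handle x=15 to 85, 18 mm wide (y), 22 mm high (z), centred on the axis. Starts level in the cradle, z up, axis 70 mm above the bench, tip roughly towards the robot.
- dipstick_tip (a point): The tip of the dipstick, on its axis 100 mm from the collar's lower face.
- dipstick_grip (a point): The middle of the dipstick's yellow handle, on its axis 50 mm from the collar's lower face (x = +50 mm): the place to grip, fingers closing across the 18 mm width.
- guide_tube: Fixed brass tube on the gear unit. Origin: mouth centre, 118 mm above the bench; z points out of the mouth along the bore, 35 deg above level, roughly away from the robot. Mouth 31 mm outside, flared 24 mm inside, narrowing within 16 mm to a 14 mm bore. Dipstick goes in tip first, 100 mm deep, till the collar sits on the rim: its origin is then at this origin, its +x along this +z.
- gear_unit: Green gear unit bolted down; origin on the bench straight below the tube mouth's centre, x level, the way the mouth faces. Housing x=-195 to -45 mm, y=-85 to 85 mm (a grey motor stub reaches y=145 mm), 100 mm high, breather cap 116 mm.
- cradle: Blue steel cradle fixed to the bench; origin on the bench straight below a point 30 mm from the tip of the resting dipstick, x parallel to the dipstick's. Base x=-30 to 210 mm, 90 mm wide, 12 mm thick. Two forks, 6 mm thick, 36 mm wide, at x=10 and 175 mm hold the rod in open-topped slots 11 mm wide, axis 70 mm up; fork tops 84 mm. Lift the dipstick straight up.
- tray: White square drip tray fixed to the bench, 160 x 160 mm, rim 20 mm high, wall 4 mm; origin under its centre, on the bench.
- jar: Bystander: amber glass jar with a black lid, 56 mm across, 75 mm high, origin at the centre of its underside. Must not be moved.
- parts_bin: Bystander: small open green bin with bolts, 90 x 70 x 45 mm, origin at the centre of its underside. Must not be moved.
- spanner: Bystander: steel spanner, 160 mm long along its x axis, lying flat on the bench. Must not be moved.
Things that resemble listed ones, but are neither listed nor needed, are in the scene too. There is more than one size of the dipstick; the one meant has the size given above.

How it is judged:
By the outcome, as a careful person would: the job done as asked, in the order asked, and still so for the second after the job is handed in, while the arm keeps its last pose, push and grip.
It also fails if it takes over 58 s, if anything falls off the work surface, if the arm or the gripper's body presses on something with over 40 N, if the wrist force passes 120 N, or if a joint passes its speed limit or range.

### The arm

A 6-joint arm with a two-finger parallel gripper is mounted at the origin on the work surface. World frame = base frame: x ahead of the robot, y to its left, z up, the work surface at z = 0. Lengths are in mm, angles in rad, forces in N, time in s.
With the tool pointing down it reaches from about 300 to 750 mm from the base axis. Payload 8.5 kg.
Tool frame: the origin (TCP) lies midway between the tips of the shut fingers; the grasp point (between the pads) lies 19 mm behind it; z points along the fingers, x is the direction in which the jaws open and shut, and the axes are right-handed (so a half turn about z gives the same grasp; the last joint's range is limited). The gripper opens to 85 mm and grips with 20 to 120 N. Pads are 22 mm wide; open, the fingers measure 114 mm over their backs; the gripper's body (76 mm by 85 mm) begins 54 mm behind the grasp point. The pads swing forward as they close: fully open they stand 13 mm farther back than shut.
Start: joints at [-1.442, 0.381, 1.297, -0, 1.464, -0.215], TCP at [185.38, -517.798, 231.322] pointing down, gripper open.
Joint ranges: [-3.11, 3.11], [-0.89, 2.33], [0.22, 2.48], [-1.42, 4.56], [0.17, 2.85], [-2.88, 2.88]. Speed limits (rad/s): [2.39, 2.39, 3.14, 3.14, 3.14, 3.14].

### API

Orientations are given as a 3x3 rotation matrix whose columns are the frame's x, y, z axes.
In Python, from station import ctrl gives the robot as it stands. The module is installed in compiled form; this text tells all that it offers. Calls block until the motion is done:
- ctrl.move_to(position, orientation): joint-space move of the TCP to a pose.
- ctrl.move_straight(position, orientation=None, max_speed=150): straight line of the TCP; orientation=None keeps the orientation; max_speed is the mean speed in mm/s.
- ctrl.movej(angles): joint-space move.
- ctrl.gripper_to(opening): opening from 0.0 (shut) to 1.0 (fully open); the grip force is fixed at half the most; returns when the fingers have stopped.
- ctrl.pause(seconds).
- ctrl.ik(position, orientation): joint angles nearest the present ones, or None.
- ctrl.observe(): the state.
- ctrl.get_image(name): name is "scene" or "top" or "wrist"; returns (picture, depth): 480x640x3 uint8, red, green, blue; 480x640 float32, mm along the optical axis (not along the pixel's ray), 0 where there is no reading.
- ctrl.calibration(name): a dict with "fx", "fy", "cx", "cy" (pixels), "R" (3x3) and "t" (3): a world point X has camera coordinates R X + t. Camera axes: x right, y down, z forward; pixel columns grow to the right and rows downward; lengths in mm; the calibration is good to about 2 mm. A picture is of the moment at which its call begins: read the wrist's pose just before it. calibration takes no time and is no camera call; for the wrist camera it gives the pose at the moment of the call.
A pose or a line that the arm cannot do raises ctrl.PlanningError and nothing moves.
- ctrl.job_done(): hands the job in, once; it reports no verdict.
The state is a dict: "time": time; "joints": joint angles; "qd": joint speeds; "joint_efforts": joint torques, N m; "tcp_pos": TCP position; "tcp_rot": TCP orientation; "force": force on the tool from outside, world axes, zero at the start; "ft_torque": the same for the moment, N m; "gripper_width": opening from 0.0 (shut) to 1.0 (fully open).
Only numpy, scipy, OpenCV 4.12 (cv2) and the standard library are available. Lean on these libraries where they do the work, as an engineer would, in place of code of your own. Each camera call takes 0.05 s, during which the arm holds its last target.

## Working session

There is one attempt and no reset: what is moved stays moved. The work goes in short steps, each a Python script; the robot and the scene stay as the last script left them, time stands still between calls to the robot, and variables do not carry over. Pictures are saved under pics/ and viewed, and the job is handed in when it is done.

```bash
mkdir -p pics; ls
cat > snap.py <<'E'
import sys,cv2,numpy as np
from station import ctrl
def snap(name,tag):
    c=ctrl.calibration(name); im,d=ctrl.get_image(name)
    cv2.imwrite(f'pics/{tag}.png',im[:,:,::-1]); np.savez(f'pics/{tag}.npz',im=im,d=d,**{k:np.array(v) for k,v in c.items()})
    return im,d,c
E
python3 - <<'E'
from snap import *
for n in("scene","top"):
    im,d,c=snap(n,n+'0'); print(n,c,(d>0).mean())
o=ctrl.observe();print(o['time'],o['tcp_rot'],o['gripper_width'])
E
```

```text
pics
scene {'fx': 484.1123072975782, 'fy': 484.1123072975782, 'cx': 310.8720966498898, 'cy': 227.70177071678617, 'R': array([[-0.46422735,  0.8856894 ,  0.00687417],
       [ 0.72664345,  0.38527941, -0.56881374],
       [-0.50644078, -0.25906383, -0.82243764]]), 't': array([ 192.64236214, -414.71425273, 1595.35202739])} 0.995986328125
top {'fx': 444.5385493164308, 'fy': 444.5385493164308, 'cx': 320.6577069063496, 'cy': 251.33553856948788, 'R': array([[ 0.0077944 , -0.99993294,  0.00856555],
       [-0.99880804, -0.00819781, -0.04811742],
       [ 0.04818442, -0.00818029, -0.99880496]]), 't': array([ 68.6274493 , 586.96829186, 913.22020602])} 0.9959993489583333
0.1 [[ 3.37088371e-01 -9.41472995e-01 -1.71959854e-04]
 [-9.41472174e-01 -3.37088310e-01  1.27185728e-03]
 [-1.25538494e-03 -2.66832883e-04 -9.99999176e-01]] 0.999713257592634
```

View pics/top0.png

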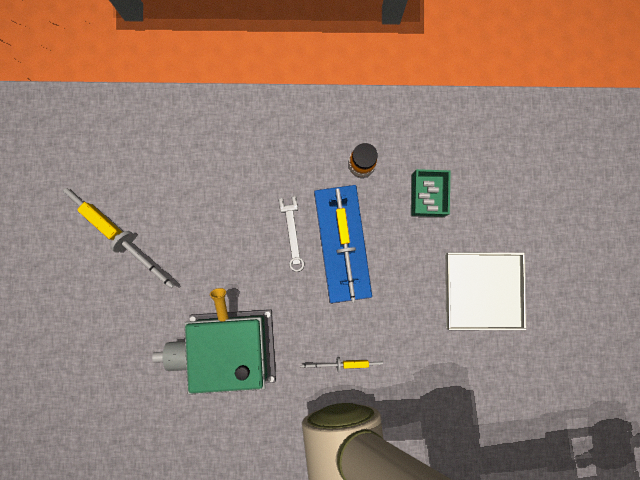

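View pics/scene0.png

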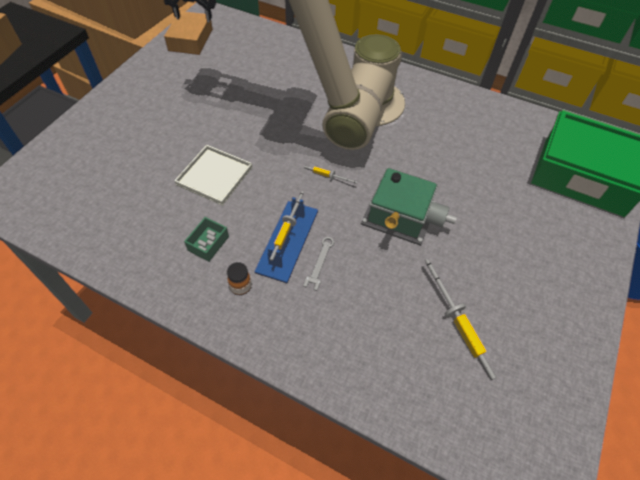

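The top view shows the wanted dipstick in the blue cradle: handle about (342,225), collar (346,249), tip (352,298). The gear unit is at (225,355) with the brass tube mouth at (220,292), and the tray is at (486,291). The other two yellow sticks, at (340,365) and (120,240), are decoys. Next I'll measure.

```bash
cat > geo.py <<'E'
import numpy as np,cv2
def load(tag):
    f=np.load(f'pics/{tag}.npz'); return f
def ray(f,uv):
    uv=np.atleast_2d(uv).astype(float)
    d=np.c_[(uv[:,0]-f['cx'])/f['fx'],(uv[:,1]-f['cy'])/f['fy'],np.ones(len(uv))]@f['R']
    return -f['R'].T@f['t'], d
def onz(f,uv,z):
    o,d=ray(f,uv); return o+d*((z-o[2])/d[:,2])[:,None]
def cloud(f):
    v,u=np.mgrid[:480,:640]; uv=np.c_[u.ravel(),v.ravel()]
    o,d=ray(f,uv); return (o+d*f['d'].reshape(-1,1)).reshape(480,640,3)
def proj(f,X):
    c=np.atleast_2d(X)@f['R'].T+f['t']; return np.c_[f['fx']*c[:,0]/c[:,2]+f['cx'],f['fy']*c[:,1]/c[:,2]+f['cy']]
E
python3 - <<'E'
from geo import *
f=load('top0');im=f['im'];hsv=cv2.cvtColor(im,cv2.COLOR_RGB2HSV);C=cloud(f)
def comps(lo,hi,nm,mina=30):
    m=cv2.inRange(hsv,lo,hi); n,l,s,c=cv2.connectedComponentsWithStats(m)
    for i in range(1,n):
        if s[i,4]>mina:
            p=C[l==i]; r=cv2.minAreaRect(np.argwhere(l==i)[:,::-1].astype(np.float32))
            print(nm,s[i],c[i].round(1),'rect',np.round(r[1],1),round(r[2],1),'med',np.median(p,0).round(1),'z',np.percentile(p[:,2],[5,95]).round(1))
comps((24,180,120),(34,255,255),'yel'); comps((12,120,60),(23,255,255),'brass');comps((60,80,50),(85,255,255),'grn',100);comps((105,120,60),(120,255,255),'blue',300);comps((0,0,215),(180,40,255),'white',200)
print(hsv[291,220],hsv[302,222],hsv[225,342],hsv[350,220],hsv[270,360],hsv[291,486])
E
```

```text
yel [ 78 203  38  35 440] [ 95.9 219.8] rect [42.9 10.9] 41.8 med [645.4 531.3  35.5] z [30.8 40.3]
yel [337 208  13  35 283] [342.6 225.2] rect [34.5  8.2] 81.9 med [634.6  31.1  80.8] z [78.5 83.2]
yel [344 361  25   7 148] [355.9 364.4] rect [ 5.9 24.2] 87.5 med [354.7  -0.6  19.1] z [15.1 23.1]
brass [350 155  26  19 121] [360.3 166.9] rect [26.2 14. ] 19.2 med [754.1  -2.7  48.5] z [41.3 60. ]
brass [ 79 201  43  39 206] [104.4 220.9] rect [48.1 14.8] 45.0 med [645.2 515.   29.2] z [ 6.4 39.8]
brass [210 288  19  34 379] [219.7 303.1] rect [33.2 15.5] 83.7 med [486.3 260.4 108.3] z [ 92.5 127.4]
brass [342 360  27   9  56] [353.5 361.7] rect [ 7.8 25.7] 78.7 med [360.8   4.7  14.2] z [ 0.6 21.5]
grn [415 169  35  46 940] [431.2 192.2] rect [45. 34.] 90.0 med [ 713.1 -160.3    5.5] z [ 1.5 46.3]
grn [ 185  320   78   73 4961] [222.9 355.4] rect [69.4 74.6] 86.6 med [387.4 255.8 100.1] z [ 97.4 102.7]
blue [ 314  185   58  118 3976] [342.5 245.1] rect [113.6  42.5] 82.0 med [595.9  30.2  12. ] z [ 9.3 15.7]
white [286 211  13  47 304] [292.1 234. ] rect [46.2  6.6] 81.9 med [620.8 133.7   7.1] z [4.1 9.8]
white [ 448  255   73   73 5098] [484.  290.8] rect [72.  71.5] 89.2 med [ 506.5 -271.     3.7] z [1.  6.9]
[ 20 214 219] [ 20 215 160] [ 28 255 244] [ 72 121 141] [106 203 176] [ 27   9 244]
```

Run:
```python
import cv2
a=cv2.imread('pics/top0.png');b=cv2.imread('pics/scene0.png')
import numpy as np
cv2.imwrite('pics/crop0.png',np.hstack([cv2.resize(a[270:400,150:290],(400,371),interpolation=cv2.INTER_CUBIC),cv2.resize(b[160:290,350:490],(400,371),interpolation=cv2.INTER_CUBIC)]))
```

```text
(no output)
```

View pics/crop0.png

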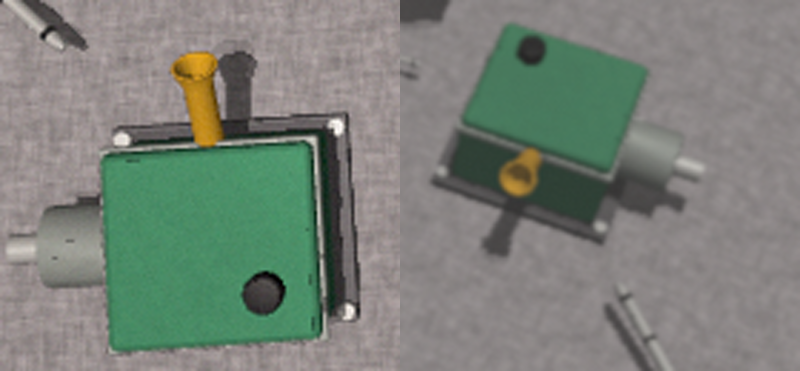

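Run:
```python
from geo import *
f=load('top0');im=f['im'];hsv=cv2.cvtColor(im,cv2.COLOR_RGB2HSV);C=cloud(f)
def axis(p):
    c=p.mean(0);_,s,vt=np.linalg.svd(p-c,full_matrices=False);return c,vt[0]
def mask(lo,hi,pt):
    n,l,s,c=cv2.connectedComponentsWithStats(cv2.inRange(hsv,lo,hi)); return l==l[pt[1],pt[0]]
# handle
m=mask((24,180,120),(34,255,255),(342,225))
uv=np.argwhere(m)[:,::-1]
P=onz(f,uv,79); c,v=axis(P[:,:2]); print('handle',c,np.degrees(np.arctan2(v[1],v[0])), np.ptp((P[:,:2]-c)@v))
# blue cradle
m=mask((105,120,60),(120,255,255),(320,200)); k=cv2.findContours(m.astype(np.uint8),0,2)[0]; k=max(k,key=len)[:,0]
P=onz(f,k,12)[:,:2].astype(np.float32); r=cv2.minAreaRect(P); print('cradle',r)
m=mask((60,80,50),(85,255,255),(220,350)); k=cv2.findContours(m.astype(np.uint8),0,2)[0]; k=max(k,key=len)[:,0]
P=onz(f,k,100)[:,:2].astype(np.float32); r=cv2.minAreaRect(P); print('housing',r)
m=(C[:,:,2]>96)&(C[:,:,2]<104);m[:, :150]=0;m[:,300:]=0;m[:310]=0;m[410:]=0
k=cv2.findContours(m.astype(np.uint8),0,2)[0]; k=max(k,key=len)[:,0]
print('housing-depth',cv2.minAreaRect(onz(f,k,100)[:,:2].astype(np.float32)))
# tube
m=mask((12,120,60),(23,255,255),(220,305)); p=C[m]; 
print('brass z max',p[:,2].max()); uv=np.argwhere(m)[:,::-1]
for v in range(288,322,3):
    s=uv[uv[:,1]==v][:,0]; print(v,s.min(),s.max(),C[v,s.min():s.max()+1][:,2].round(0))
# tray
m=mask((0,0,215),(180,40,255),(486,291));k=cv2.findContours(m.astype(np.uint8),0,2)[0]; k=max(k,key=len)[:,0]
print('tray',cv2.minAreaRect(onz(f,k,4)[:,:2].astype(np.float32)))
```

```text
handle [634.47462886  31.4855915 ] -171.26005493895613 67.35520278092267
cradle ((603.9595947265625, 27.307323455810547), (238.06211853027344, 89.05797576904297), 8.455276489257812)
housing ((385.5883483886719, 253.64822387695312), (128.0841064453125, 138.44728088378906), 4.021480560302734)
housing-depth ((385.38568115234375, 254.15037536621094), (128.64759826660156, 138.75318908691406), 3.854583978652954)
brass z max 133.79233301424995
288 218 222 [107. 104. 106. 104. 107.]
291 211 225 [116. 115. 110. 110. 110. 107. 108. 107. 107. 109. 109. 112. 113. 114.
 116.]
294 210 224 [122. 119. 112. 113. 110. 109. 106. 107. 106. 104. 104. 105. 109. 107.
 123.]
297 211 224 [125. 128. 127. 129. 129. 131. 129. 128. 129. 131. 127. 125. 123. 117.]
300 214 224 [121. 124. 122. 126. 123. 121. 119. 122. 117. 113. 108.]
303 215 224 [112. 112. 116. 118. 119. 117. 113. 112. 111. 104.]
306 215 225 [111. 109. 110. 114. 113. 112. 109. 110. 107. 105. 104.]
309 216 226 [108. 105. 108. 109. 109. 108. 108. 107. 101. 101.  95.]
312 217 227 [102. 105. 105. 104. 105. 102. 104. 101.  97.  94.   8.]
315 217 227 [ 95. 100. 100.  99. 100. 101.  98.  95.  95.  94.  90.]
318 218 227 [92. 95. 98. 94. 93. 96. 95. 93. 91. 87.]
321 220 222 [91. 93. 92.]
tray ((506.44818115234375, -271.3435363769531), (150.99769592285156, 151.0201873779297), 0.46623697876930237)
```

Run:
```python
from geo import *
f=load('top0');C=cloud(f);hsv=cv2.cvtColor(f['im'],cv2.COLOR_RGB2HSV)
n,l,s,c=cv2.connectedComponentsWithStats(cv2.inRange(hsv,(12,120,60),(23,255,255)));m=l==l[305,220]
uv=np.argwhere(m)[:,::-1];E=[]
for v in range(303,319):
    q=uv[uv[:,1]==v][:,0]; mid=(q.min()+q.max())/2; z=np.median(C[v,int(mid)-1:int(mid)+2,2]); E.append(np.r_[onz(f,[mid,v],z-10)[0],q.max()-q.min()+1])
E=np.array(E); p=E[:,:3];c0=p.mean(0);vt=np.linalg.svd(p-c0)[2][0]; vt*=np.sign(vt[0])
print('tube yaw',np.degrees(np.arctan2(vt[1],vt[0])),'pitch',np.degrees(np.arcsin(vt[2])),'width px',E[:,3].mean(),c0)
# mouth: axis extended to z=118
print('axis at z118',c0+vt*(118-c0[2])/vt[2])
# rim pixels
q=uv[uv[:,1]<=299]; h=cv2.convexHull(q.astype(np.int32))[:,0]
print(h.tolist()); print(onz(f,[[217.5,294]],118))
# same line with fixed heading 4 deg
for tag,yaw in (('h4',3.95),('t',None)): pass
g=load('scene0');G=cloud(g);hs=cv2.cvtColor(g['im'],cv2.COLOR_RGB2HSV)
n,l,s,c=cv2.connectedComponentsWithStats(cv2.inRange(hs,(10,120,60),(25,255,255)));i=l[222,392];print(s[i],c[i])
```

```text
tube yaw 3.6900422682589964 pitch 35.90386566092292 width px 10.6875 [469.17831831 260.58104476  95.71828085]
axis at z118 [499.89112873 262.56179312 118.        ]
[[225, 293], [224, 299], [213, 299], [211, 297], [210, 295], [210, 292], [211, 291], [214, 289], [218, 288], [222, 288], [224, 289], [225, 290]]
[[501.28389927 263.23654745 118.        ]]
[385 212  14  17 165] [391.96363636 220.32727273]
```

```bash
cat > plan.py <<'E'
import numpy as np
def axes(yaw,pitch):
    y,p=np.radians([yaw,pitch]); x=np.array([np.cos(p)*np.cos(y),np.cos(p)*np.sin(y),np.sin(p)])
    yy=np.array([-np.sin(y),np.cos(y),0]); return x,yy,np.cross(x,yy)
def toolR(yaw,pitch,s):
    x,y,z=axes(yaw,pitch); return np.c_[s*y,s*x,-z]
def tcp(grip,yaw,pitch): return np.asarray(grip)-19*axes(yaw,pitch)[2]
E
python3 - <<'E'
from plan import *
from station import ctrl
for s in(-1,1):
    for nm,g,yw,p in (('pick',(634,31.6,70),8.6,0),('lift',(634,31.6,170),8.6,0),
      ('ins',np.array((500.5,263,118))+50*axes(3.8,35)[0],3.8,35),('pre',np.array((500.5,263,118))+180*axes(3.8,35)[0],3.8,35),
      ('tray',(506+150,-271,95),0,0),('tray-45',np.array((506,-271,95))+150*axes(-28,0)[0],-28,0),('tray-90',np.array((506,-271,95))+150*axes(60,0)[0],60,0)):
        j=ctrl.ik(tcp(g,yw,p),toolR(yw,p,s)); print(s,nm,None if j is None else np.round(j,2))
E
```

```text
-1 pick [-0.14  0.69  1.29 -0.    1.16  1.28]
-1 lift [-0.14  0.59  1.17 -0.    1.38  1.28]
-1 ins [ 0.32  0.43  1.71 -0.35  0.43  2.1 ]
-1 pre [ 0.27  0.48  1.34 -0.18  0.72  1.87]
-1 tray [-0.56  0.79  1.   -0.    1.35  1.01]
-1 tray-45 [-0.65  0.81  0.95 -0.    1.38  1.41]
-1 tray-90 [-0.44  0.61  1.38 -0.    1.15  0.09]
1 pick [-0.14  0.69  1.29 -0.    1.16 -1.86]
1 lift [-0.14  0.59  1.17 -0.    1.38 -1.86]
1 ins [ 0.32  0.43  1.71 -0.35  0.43 -1.04]
1 pre [ 0.27  0.48  1.34 -0.18  0.72 -1.27]
1 tray [-0.56  0.79  1.   -0.    1.35 -2.13]
1 tray-45 [-0.65  0.81  0.95 -0.    1.38 -1.74]
1 tray-90 None
```

All poses are reachable with s=-1. I'll go above the handle and look with the wrist camera.

Run:
```python
from plan import *
from snap import *
ctrl.move_to([185,-450,300],ctrl.observe()['tcp_rot']) if False else None
ctrl.move_to(tcp((634,31.6,210),8.6,0),toolR(8.6,0,-1))
snap('wrist','w1');o=ctrl.observe();print(o['time'],o['tcp_pos'],o['force'])
```

```text
2.6667 [634.03133623  30.73960552 191.06762053] [0.28971502 0.09280275 0.17897011]
```

View pics/w1.png

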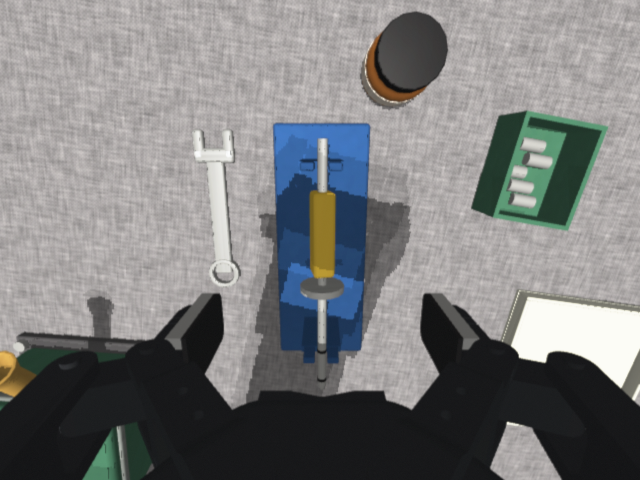

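The wrist view shows the handle centred between the fingers at (322,234), the collar at (322,288) and the tip at (321,380). I'll measure it, then pick.

Run:
```python
from geo import *
from station import ctrl
f=load('w1');hsv=cv2.cvtColor(f['im'],cv2.COLOR_RGB2HSV)
n,l,s,c=cv2.connectedComponentsWithStats(cv2.inRange(hsv,(20,150,80),(34,255,255)));i=l[234,322];print(s[i])
k=np.argwhere(l==i)[:,::-1];P=onz(f,k,81)[:,:2].astype(np.float32);r=cv2.minAreaRect(P);print(r)
k=cv2.findContours(cv2.inRange(hsv,(105,120,40),(122,255,255)),0,2)[0];k=max(k,key=cv2.contourArea)[:,0];
q=k[k[:,1]<345];print('cradle',cv2.minAreaRect(onz(f,q,12)[:,:2].astype(np.float32)))
print('collar/tip',onz(f,[[322,288],[321,380]],70)); o=ctrl.observe();print(o['tcp_pos'],o['tcp_rot'])
```

```text
[ 310  191   25   87 2014]
((634.9580078125, 30.41205406188965), (70.14403533935547, 18.90502166748047), 9.104793548583984)
cradle ((612.4494018554688, 28.003765106201172), (219.8455810546875, 88.4145736694336), 8.400893211364746)
collar/tip [[585.77672286  23.01470592  70.        ]
 [493.24151955  10.06380115  70.        ]]
[634.03133623  30.73960552 191.06762053] [[ 1.48466458e-01 -9.88917438e-01  1.11920282e-04]
 [-9.88917433e-01 -1.48466472e-01 -1.28460993e-04]
 [ 1.43653726e-04 -9.16077697e-05 -9.99999985e-01]]
```

Run:
```python
from plan import *
from snap import *
R=toolR(8.6,0,-1)
def st(n):
    o=ctrl.observe();print(n,round(o['time'],2),o['tcp_pos'].round(2) if hasattr(o['tcp_pos'],'round') else o['tcp_pos'],np.round(o['force'],1),round(o['gripper_width'],3))
ctrl.move_straight(tcp((634.5,31.0,70),8.6,0),R,120); st('down')
ctrl.gripper_to(0.0); st('shut')
ctrl.move_straight(tcp((634.5,31.0,100),8.6,0),R,60); st('up30')
ctrl.move_straight(tcp((634.5,31.0,200),8.6,0),R,150); st('up')
snap('wrist','w2')
```

```text
down 3.98 [634.9   30.95  51.78] [ 0.2 -0.2  0.1] 0.995
shut 4.61 [634.57  30.97  51.14] [-0.8  0.1  1.4] 0.201
up30 5.26 [634.37  31.03  80.97] [-0.5  0.7 -1.1] 0.198
up 6.08 [634.04  31.02 179.82] [-0.5 -0.5 -1.4] 0.197
```

View pics/w2.png

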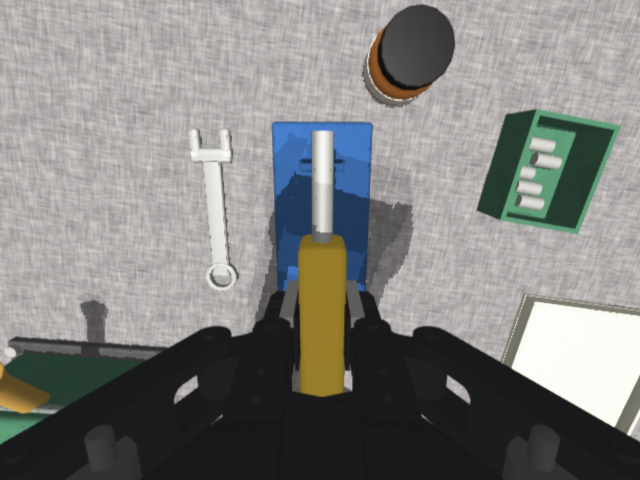

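The stick is held straight and central: the tail is at (322,185) and the handle at (322,315). The wrist camera can now take a close look at the tube mouth.

Run:
```python
from plan import *
from snap import *
ctrl.move_to(tcp((560,190,240),3.8,0),toolR(3.8,0,-1))
ctrl.pause(0.15)
snap('wrist','w3');snap('top','t3');o=ctrl.observe();print(o['time'],o['tcp_pos'])
```

```text
7.125 [560.48328253 188.9640576  220.45883081]
```

View pics/w3.png

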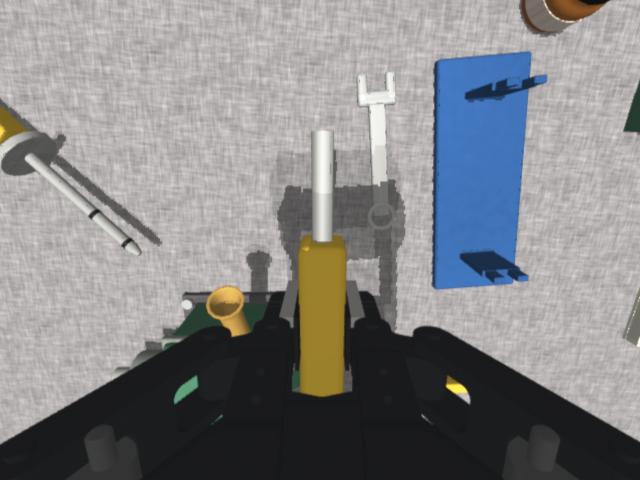

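View pics/t3.png

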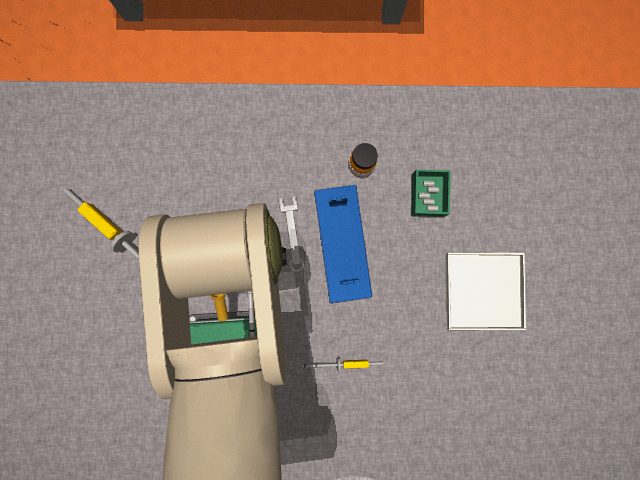

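The mouth ellipse is clear at about (226,303) in the wrist view. I'll fit its outline.

Run:
```python
from geo import *
from plan import *
f=load('w3');im=f['im'];hsv=cv2.cvtColor(im,cv2.COLOR_RGB2HSV)
n,l,s,c=cv2.connectedComponentsWithStats(cv2.inRange(hsv,(12,100,50),(26,255,255)));i=l[312,226];print(s[i]);m=(l==i).astype(np.uint8)
k=max(cv2.findContours(m,0,1)[0],key=len)[:,0]
# unproject outline onto mouth plane (normal = axis), iterate centre from candidate
x,y,z=axes(3.8,35)
o,d=ray(f,k); M=np.array([500.5,263,118.])
for it in range(4):
    P=o+d*(((M-o)@x)/(d@x))[:,None]; a=np.c_[(P-M)@y,(P-M)@z]
    sel=k[:,1]<=312
    q=a[sel]; A=np.c_[2*q,np.ones(len(q))]; s_=np.linalg.lstsq(A,(q**2).sum(1),rcond=None)[0]; r=np.sqrt(s_[2]+s_[0]**2+s_[1]**2)
    res=np.hypot(*(q-s_[:2]).T)-r; M2=M+s_[0]*y+s_[1]*z; 
    print(M2.round(2),'r',r.round(2),'rms',res.std().round(2))
    # slide along camera ray so that z=118
    dd=M2-o; M=o+dd*((118-o[2])/dd[2])
    print(M.round(2))
cv2.imwrite('pics/crop3.png',cv2.resize(im[270:350,180:290,::-1],None,fx=6,fy=6,interpolation=cv2.INTER_CUBIC))
```

```text
[ 206  286   45   52 1469]
[501.66 263.84 116.26] r 15.25 rms 0.49
[502.56 263.34 118.  ]
[502.56 263.34 118.  ] r 15.15 rms 0.48
[502.56 263.34 118.  ]
[502.56 263.34 118.  ] r 15.15 rms 0.48
[502.56 263.34 118.  ]
[502.56 263.34 118.  ] r 15.15 rms 0.48
[502.56 263.34 118.  ]
```

View pics/crop3.png

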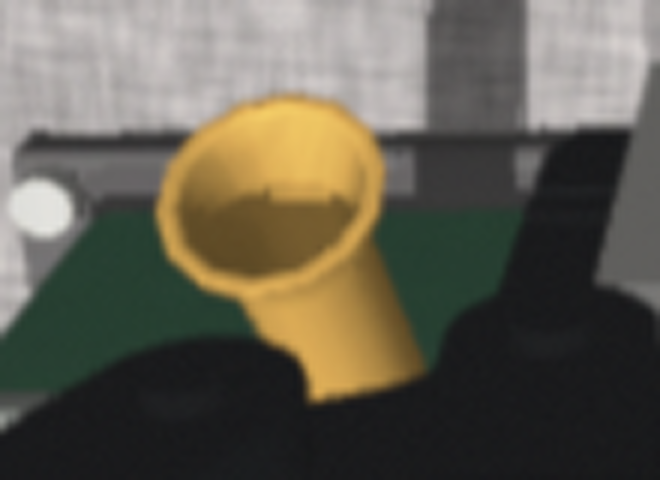

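Mouth estimates are (502.6,263.3) from the wrist and (501.3,263.2) from the top camera, with a fitted radius of 15.15 mm against 15.5 nominal. They agree, so I'll move to the pre-insertion pose on the axis and look.

```bash
cat >> plan.py <<'E'
M=np.array([502.2,263.3,118.]); YAW,PIT=3.8,35.
def ins(off,dy=0,dz=0):
    x,y,z=axes(YAW,PIT); return tcp(M+off*x+dy*y+dz*z,YAW,PIT)
RI=toolR(YAW,PIT,-1)
E
python3 - <<'E'
from plan import *
from snap import *
ctrl.move_to(ins(205),RI)
ctrl.move_straight(ins(172),RI,100); ctrl.pause(.3)
o=ctrl.observe();print(o['time'],o['tcp_pos']-ins(172),o['force'])
print(np.abs(np.array(o['tcp_rot'])-RI).max())
snap('scene','s4');snap('top','t4');
import cv2
a=cv2.imread('pics/scene0.png')
b=cv2.imread('pics/s4.png');t=cv2.imread('pics/t4.png')
cv2.imwrite('pics/crop4.png',np.hstack([cv2.resize(b[140:290,330:480],(400,400),interpolation=cv2.INTER_CUBIC),cv2.resize(t[200:350,150:300],(400,400),interpolation=cv2.INTER_CUBIC)]))
E
```

```text
8.6167 [ 0.33331611 -0.06927686  0.23249563] [ 0.63767775 -0.91787017 -1.8647609 ]
0.0002942489680880511
```

View pics/crop4.png

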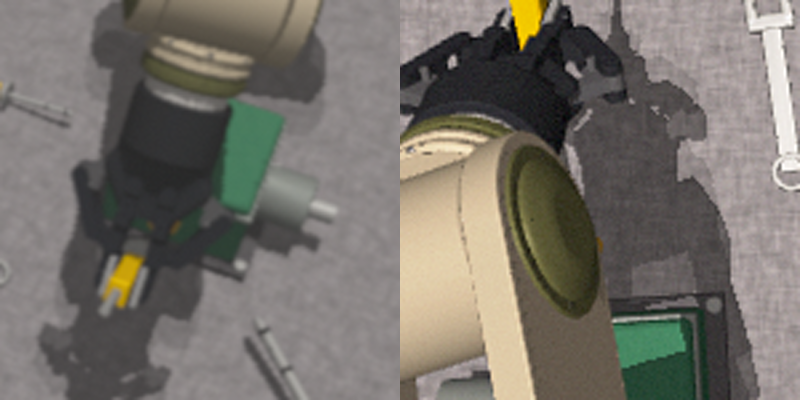

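The gripper and arm hide the mouth from both cameras, so I'll insert under force feedback in small steps.

Run:
```python
from plan import *
from snap import *
x,y,z=axes(YAW,PIT)
f0=np.array(ctrl.observe()['force'])
for off in (150,142,134,126,116,106):
    ctrl.move_straight(ins(off),RI,60)
    o=ctrl.observe(); F=np.array(o['force'])-f0; e=np.array(o['tcp_pos'])-ins(off)
    print(off,round(o['time'],2),'F xyz',(F@x).round(1),(F@y).round(1),(F@z).round(1),'err',(e@x).round(2),(e@y).round(2),(e@z).round(2),np.round(o['ft_torque'],2),round(o['gripper_width'],3))
    if np.linalg.norm(F)>12: print('stop');break
```

```text
150 9.23 F xyz -0.7 -1.3 1.2 err 0.27 0.08 0.15 [-0.08  0.36 -0.03] 0.206
142 9.52 F xyz -0.4 0.3 0.0 err -0.06 0.03 -0.03 [-0.01  0.31  0.05] 0.204
134 9.8 F xyz -0.3 -0.4 -0.0 err -0.18 0.03 -0.03 [-0.01  0.38 -0.02] 0.202
126 10.08 F xyz -0.8 -0.6 0.3 err -0.24 0.02 -0.0 [ 0.01  0.3  -0.03] 0.201
116 10.4 F xyz -1.0 -0.3 0.1 err -0.17 0.02 0.01 [-0.02  0.34 -0.02] 0.202
106 10.72 F xyz -0.7 0.7 0.3 err -0.25 0.05 -0.01 [-0.03  0.36  0.03] 0.2
```

```bash
cat > step.py <<'E'
from plan import *
from snap import *
x,y,z=axes(YAW,PIT)
def go(offs,lim,sp=50,dy=0,dz=0,f0=np.array([.6,-.9,-1.8])):
    for off in offs:
        ctrl.move_straight(ins(off,dy,dz),RI,sp)
        o=ctrl.observe(); F=np.array(o['force'])-f0; e=np.array(o['tcp_pos'])-ins(off,dy,dz)
        print(off,round(o['time'],2),'F xyz',(F@x).round(1),(F@y).round(1),(F@z).round(1),'err',(e@x).round(2),(e@y).round(2),(e@z).round(2),np.round(o['ft_torque'],2),round(o['gripper_width'],3))
        if np.linalg.norm(F)>lim: print('stop');return False
    return True
E
python3 - <<'E'
from step import *
go((98,90,82,74,66,60),12); 
snap('scene','s5');snap('wrist','w5')
E
```

```text
98 11.03 F xyz 0.3 1.5 1.2 err -0.34 0.03 -0.02 [ 0.   0.4 -0. ] 0.197
90 11.33 F xyz 0.7 0.9 1.1 err -0.38 0.04 -0.02 [0.01 0.36 0.02] 0.2
82 11.64 F xyz -0.5 0.6 0.1 err -0.41 0.04 -0.02 [-0.08  0.38  0.03] 0.199
74 11.95 F xyz 0.4 0.7 -0.4 err -0.4 0.02 -0.02 [-0.    0.38 -0.01] 0.201
66 12.26 F xyz -0.4 1.7 0.6 err -0.41 0.03 -0.02 [-0.02  0.39 -0.05] 0.201
60 12.53 F xyz -1.1 1.8 0.4 err -0.41 -0.03 -0.03 [-0.04  0.36  0.02] 0.202
```

View pics/w5.png

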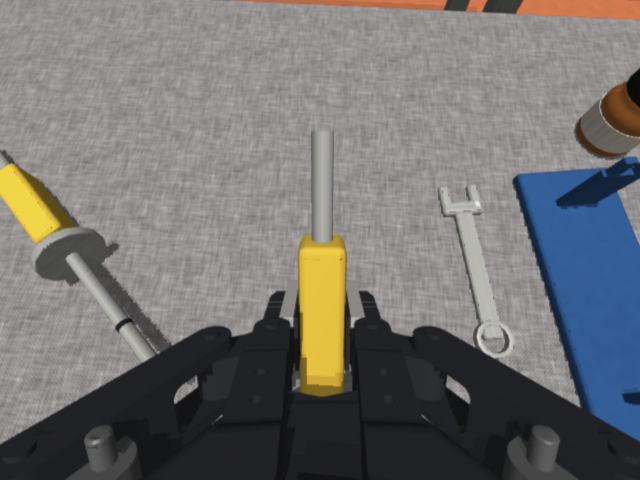

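View pics/s5.png

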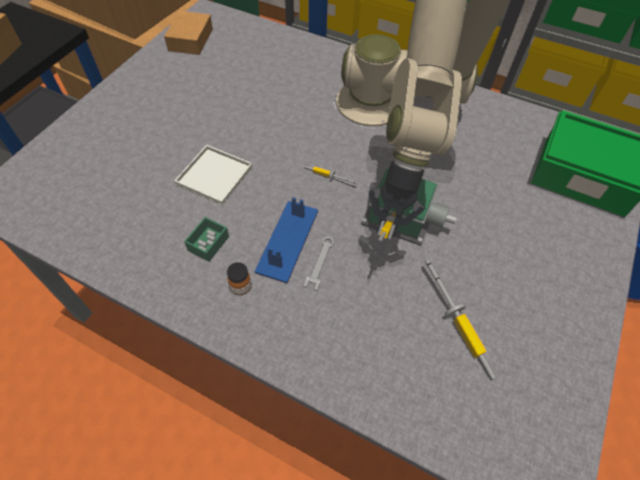

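The insertion meets no resistance to 90 mm depth, and the stick is still straight in the jaws (handle at (322,315)). I'll push on to find the collar stop.

Run:
```python
from step import *
go((56,54,53,52,51,50,49,48,47,46,45,44),9,40)
```

```text
56 12.88 F xyz -1.1 0.3 -0.3 err -0.3 -0.01 -0.0 [-0.04  0.36  0.02] 0.199
54 13.12 F xyz -0.2 1.2 0.4 err -0.06 0.02 0.02 [-0.04  0.4   0.03] 0.202
53 13.38 F xyz -0.2 0.9 -0.1 err -0.05 0.02 -0.0 [-0.02  0.43 -0.  ] 0.202
52 13.62 F xyz 2.3 1.6 0.7 err 0.59 0.09 0.08 [-0.   -0.02  0.02] 0.199
51 13.88 F xyz 4.7 1.0 -0.2 err 1.57 0.14 0.17 [-0.07 -0.47 -0.01] 0.197
50 14.12 F xyz 8.2 0.4 -0.9 err 2.62 0.18 0.31 [-0.16 -0.93 -0.05] 0.2
49 14.38 F xyz 10.3 -0.6 -1.3 err 3.63 0.22 0.42 [-0.23 -1.33 -0.08] 0.199
stop
```

Firm contact at an offset of about 52.6 mm, with position error growing 1:1, so the stop is hard. I'll press a little more to seat it and check with pictures.

Run:
```python
from step import *
import cv2
go((48,46.5,45,44),60,40)
ctrl.pause(.3)
go((44,),60,40)
print(ctrl.observe()['tcp_pos'])
snap('scene','s6');snap('wrist','w6')
b=cv2.imread('pics/s6.png')
cv2.imwrite('pics/crop6.png',cv2.resize(b[180:260,350:450],(750,600),interpolation=cv2.INTER_CUBIC))
```

```text
48 14.62 F xyz 13.6 -2.2 -1.9 err 4.68 0.26 0.53 [-0.3  -1.73 -0.07] 0.204
46.5 14.88 F xyz 17.1 -2.5 -2.8 err 6.23 0.34 0.73 [-0.41 -2.42 -0.14] 0.197
45 15.12 F xyz 22.2 -4.0 -3.5 err 7.75 0.39 0.88 [-0.48 -2.98 -0.22] 0.204
44 15.38 F xyz 24.4 -4.5 -4.2 err 8.81 0.42 0.98 [-0.62 -3.45 -0.25] 0.198
44 15.93 F xyz 23.5 -4.1 -4.1 err 8.79 0.42 0.99 [-0.62 -3.41 -0.22] 0.199
[555.62650985 267.26740603 133.52872524]
```

View pics/crop6.png

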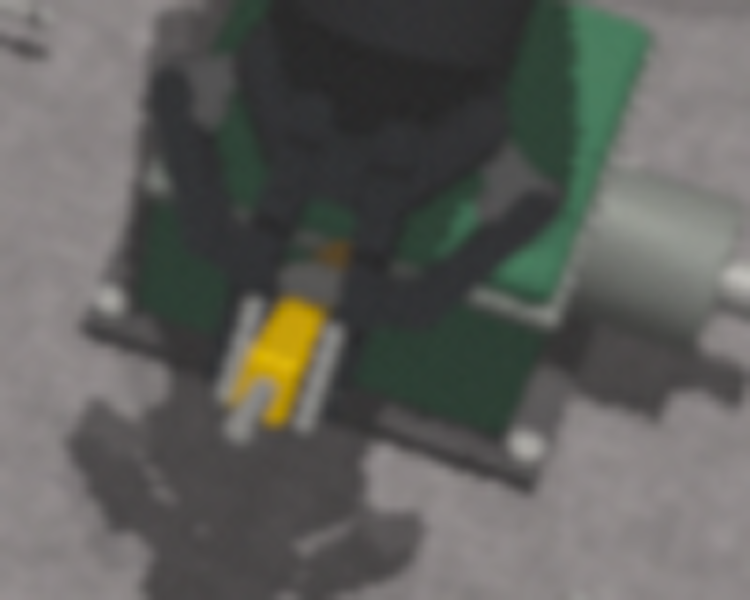

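View pics/w6.png

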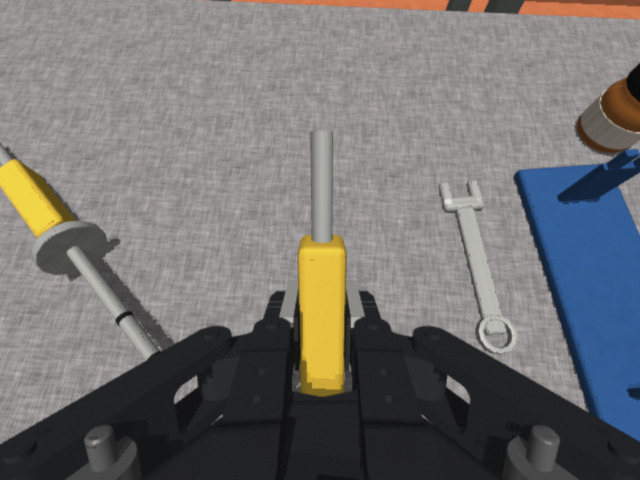

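The scene crop shows the grey collar flush against the brass at about (310,270), with no visible gap, and the handle has not slipped. The stop came 2.6 mm early, so I'll check where the stick actually sits in the jaws.

Run:
```python
from geo import *
from station import ctrl
o=ctrl.observe();R=np.array(o['tcp_rot']);T=np.array(o['tcp_pos'])
xd=-R[:,1];yd=-R[:,0];zd=-R[:,2];G=T+19*zd
print('pitch',np.degrees(np.arcsin(xd[2])),'yaw',np.degrees(np.arctan2(xd[1],xd[0])))
f=load('w6')
for nm,px,h,xx in (('tail top',(322,130),4,125),('handle end top',(322,236),11,85)):
    c,d=ray(f,px); d=d[0]; P=c+d*(((G+h*zd-c)@zd)/(d@zd)); print(nm,'from grasp pt',(P-G)@xd,'lateral',(P-G)@yd,'nominal',xx-50)
x0=G-50*xd; print('collar if grip=50:',x0)
g=load('s6')
for px in ((381,238),): 
    c,d=ray(g,px)
hs=cv2.cvtColor(g['im'],cv2.COLOR_RGB2HSV)
```

```text
pitch 36.01155888429118 yaw 3.7601346769732893
tail top from grasp pt 74.58268226579447 lateral -0.25698912204235075 nominal 75
handle end top from grasp pt 38.833193752657934 lateral -0.25433517432029784 nominal 35
collar if grip=50: [504.11643896 263.80956391 119.47062141]
```

Run:
```python
from step import *
def dep():
    T=np.array(ctrl.observe()['tcp_pos']);R=np.array(ctrl.observe()['tcp_rot']); G=T-19*R[:,2]; c=G+50*R[:,1]; return ((c-M)@x).round(2),((c-M)@y).round(2),((c-M)@z).round(2)
print(dep())
for dy,dz in ((0,-1.5),(1.5,-1.5),(-1.5,-1.5),(0,-3),(0,0)):
    go((44,),70,40,dy,dz); print(dep())
```

```text
(np.float64(2.44), np.float64(0.38), np.float64(0.09))
44 16.27 F xyz 23.3 -5.8 5.4 err 8.74 0.51 1.69 [-0.68 -2.83 -0.27] 0.204
(np.float64(2.41), np.float64(0.47), np.float64(-0.7))
44 16.52 F xyz 24.1 -7.4 4.7 err 8.73 0.01 1.55 [-1.17 -2.97 -0.42] 0.207
(np.float64(2.41), np.float64(1.46), np.float64(-0.82))
44 16.77 F xyz 23.1 3.7 1.1 err 8.81 1.63 1.56 [ 0.52 -2.85  0.24] 0.202
(np.float64(2.47), np.float64(0.12), np.float64(-0.88))
44 17.02 F xyz 23.0 -2.0 7.7 err 8.75 0.94 1.91 [-0.33 -2.64 -0.08] 0.198
(np.float64(2.41), np.float64(0.89), np.float64(-2.0))
44 17.27 F xyz 23.7 -0.2 -2.0 err 8.68 1.03 1.26 [-0.04 -3.09 -0.06] 0.199
(np.float64(2.34), np.float64(1.0), np.float64(0.36))
```

While pressed, the stick slides 1–2 mm sideways at unchanged depth. That fits the collar lying flat on the rim with the rod free in the bore, so it is seated. Now I'll unload and draw it out along the axis.

Run:
```python
from step import *
go((52.5,60,100,140,175,215),25,80)
o=ctrl.observe();print(o['time'],o['tcp_pos'])
snap('wrist','w7');snap('scene','s7')
```

```text
52.5 17.53 F xyz 3.3 0.1 0.5 err -0.11 -0.09 -0.03 [-0.21 -0.13 -0.02] 0.199
60 17.78 F xyz -0.1 0.8 0.7 err -0.85 -0.05 -0.21 [-0.01  0.39 -0.05] 0.203
100 18.43 F xyz -1.2 1.6 0.5 err -0.82 -0.09 -0.17 [0.01 0.34 0.01] 0.196
140 19.08 F xyz -1.4 0.6 -0.6 err -0.83 -0.02 -0.19 [-0.03  0.44 -0.02] 0.198
175 19.68 F xyz -0.6 1.2 0.4 err -0.77 -0.03 -0.19 [-0.01  0.38 -0.  ] 0.203
215 20.32 F xyz -0.4 0.2 0.5 err -0.81 0.03 -0.23 [-0.02  0.47  0.04] 0.199
20.325 [688.27484197 275.69259731 225.10507692]
```

View pics/w7.png

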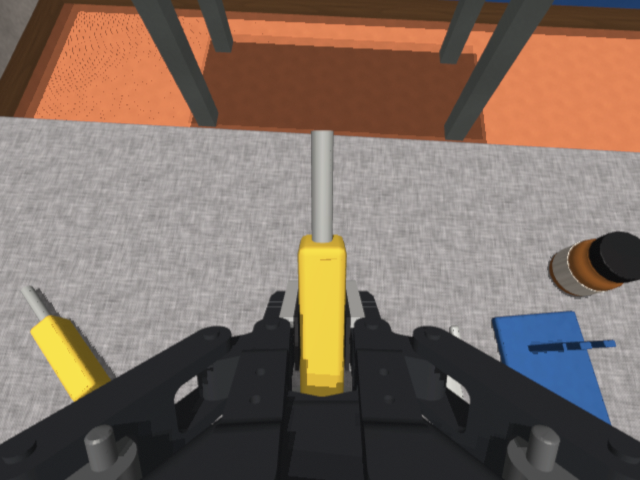

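Fully out, with the grip unchanged. I'll carry it level, high over the bench, to above the tray.

Run:
```python
from plan import *
from snap import *
R=toolR(0,0,-1); g=lambda z:tcp((506.5+150,-271.3,z),0,0)
ctrl.move_to(g(230),R); print(ctrl.observe()['time'])
ctrl.move_straight(g(100),R,100); ctrl.pause(.6)
o=ctrl.observe();print(o['time'],o['tcp_pos']-g(100),np.abs(o['tcp_rot']-R).max(),np.round(o['force'],1),o['gripper_width'],np.abs(o['qd']).max())
snap('top','t8');snap('scene','s8');snap('wrist','w8')
```

```text
22.4
24.45 [ 0.01908294 -0.02061121  0.03404341] 9.560198217352234e-05 [-0.1 -0.5 -1.5] 0.20056963346916 0.001313267869355266
```

View pics/t8.png

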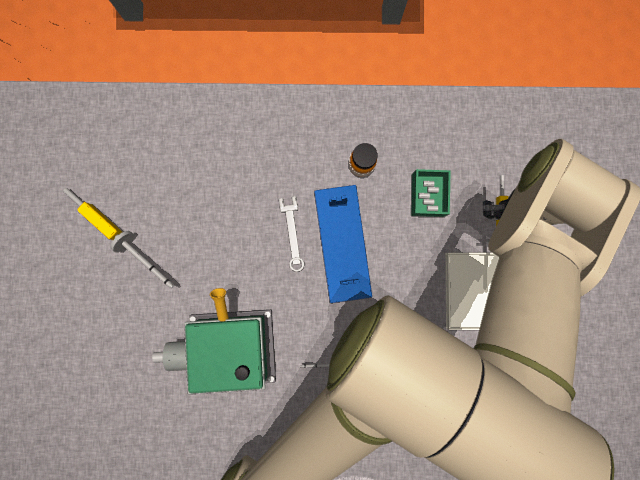

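View pics/s8.png

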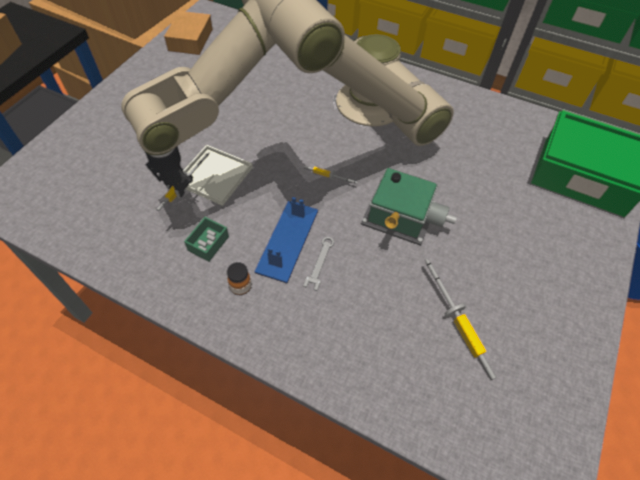

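View pics/w8.png

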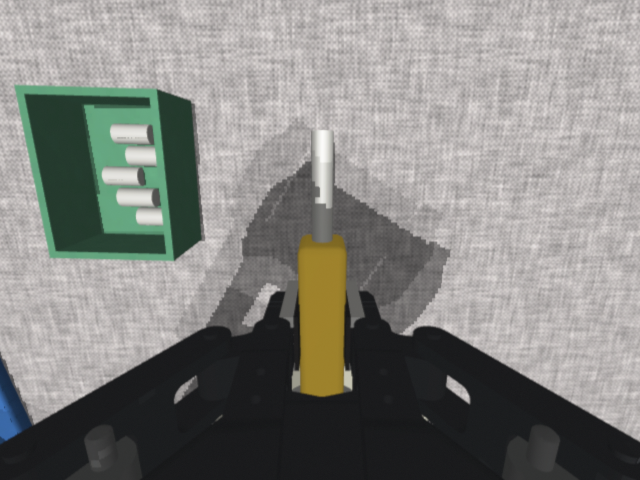

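The bystanders look unmoved and the stick is level over the tray. As a last check I'll compare the tip's pixel in the scene view with the prediction, and check level and the bystanders.

Run:
```python
from geo import *
g=load('s8');a=g['im'];G=cloud(g)
print('pred tip,collar',proj(g,[[506.5,-271.3,100],[606.5,-271.3,100]]))
t0=load('top0')['im'].astype(int);t1=load('t8')['im'].astype(int)
for n,(x0,y0,x1,y1) in dict(jar=(346,140,380,180),bin=(408,165,455,220),span=(275,192,306,275)).items(): print(n,np.abs(t1-t0)[y0:y1,x0:x1].max(2).mean())
cv2.imwrite('pics/crop8.png',cv2.resize(a[130:220,150:260,::-1],(770,600),interpolation=cv2.INTER_CUBIC)[:600])
for p in [(205,153),(207,152),(209,150),(200,158),(195,163)]: print(p,G[p[1],p[0]].round(0))
```

```text
pred tip,collar [[207.95193067 151.78484798]
 [186.25836024 176.33592036]]
jar 9.125
bin 9.769439071566731
span 11.431403031480762
(205, 153) [ 448. -341.    6.]
(207, 152) [ 510. -272.  102.]
(209, 150) [ 433. -337.    7.]
(200, 158) [ 471. -343.    5.]
(195, 163) [ 497. -342.    8.]
```

View pics/crop8.png

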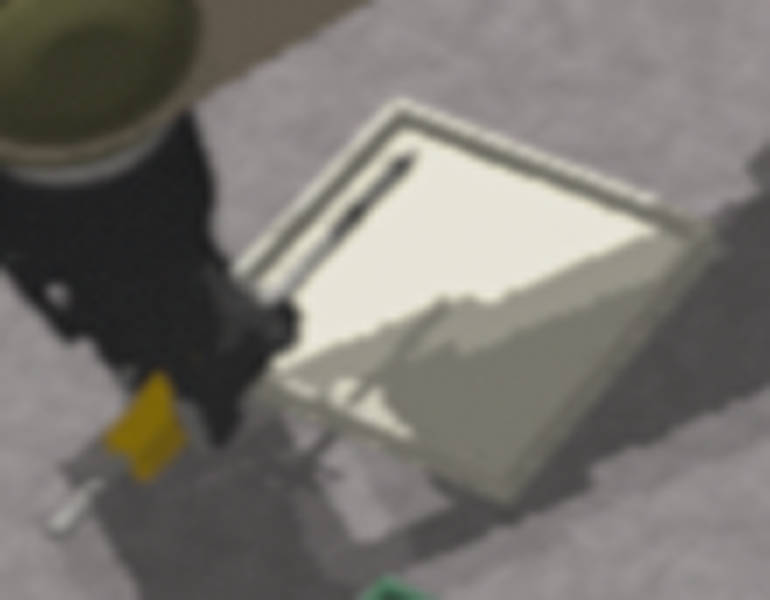

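The tip measures (510,-272,102) against a predicted (506.5,-271,100), so it is over the tray centre and clear of everything. Handing in.

Run:
```python
from station import ctrl
ctrl.job_done(); print(ctrl.observe()['time'])
```

```text
the job is handed in; nothing more can be done
the job is handed in; nothing more can be done
```

I lifted the dipstick from the blue cradle, pushed it down the brass tube until its collar stopped on the rim, and drew it fully out along the bore. I handed the job in at about 24.6 s on the robot's clock, with the stick held level and still over the drip tray.

**Seating:** the collar met a hard stop, which I pressed with about 24 N. The depth stayed constant when I shifted the stick sideways, and the camera showed no gap. The stop came about 2.5 mm earlier than my measured mouth position predicted. I put that down to camera calibration and grip error, because the mouth itself was hidden from every camera by then.

**Final pose:** the scene camera puts the tip at about (510, -272, 102) mm, over the tray centre and about 95–100 mm above its floor. Nothing touches the stick: the wrist force shows only its weight. Joint speeds are about zero, and the grip was unchanged throughout.

**Bystanders:** the jar, parts bin and spanner look unmoved in the before and after top views. The pixel differences were small and similar for all three. I took these as image noise and did not compare them with an area known to be unchanged.

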